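# Lock the stop bar against a primed housing

## Robot

A 6-joint arm with a two-finger parallel gripper is mounted at the origin on the work surface. World frame = base frame: x ahead of the robot, y to its left, z up, the work surface at z = 0. Lengths are in mm, angles in rad, forces in N, time in s.
With the tool pointing down it reaches from about 250 to 850 mm from the base axis. Payload 12.5 kg.
Tool frame: the origin (TCP) lies on the centre line of the jaws, within the pads' length; the fingertips stand 14 mm ahead of it and the grasp point (between the pads) lies 5 mm behind it; z points along the fingers, y is the direction in which the jaws open and shut (so a half turn about z gives the same grasp; the last joint's range is limited). The gripper opens to 93 mm and grips with 3 to 60 N. Pads are 15 mm wide; open, the fingers measure 128 mm over their backs; the gripper's body (75 mm by 188 mm) begins 65 mm behind the grasp point.
Start: joints at [1.021, 0.351, 1.652, -0, 1.139, -0.085], TCP at [246.502, 491.651, 232.633] pointing down, gripper open.
Joint ranges: [-2.75, 2.75], [-0.79, 2.1], [0.01, 2.65], [-1.57, 4.71], [0.07, 3.14], [-2.87, 2.87]. Speed limits (rad/s): [2.22, 2.22, 2.79, 3.14, 3.14, 3.14].

## Interface

Orientations are given as a unit quaternion [x, y, z, w].
In Python, from cell import bot gives the robot as it stands.
- The arm moves only by the tool drive_tool, never from a script. Its argument "moves" is a list of rows, each an object with "rotation": the turn, a rotation vector about the world's x, y, z in degrees, a list of three; "offset": the shift along the world's x, y, z in mm, a list of three; "claw": the finger opening in mm, from 0 to 93. In form: [{"rotation": [ax, ay, az], "offset": [x, y, z], "claw": claw}, ...]. A call has 1 to 8 rows; each row shifts and turns the pose as measured when the row begins; what a row does not reach is not made up. A row lasts 1/10 s, in which the tool goes at most 50 mm and 8.59 degrees, less where a joint would pass 70% of its speed; a pose out of reach is approached as far as the arm can. A call with a gripper value outside its range is refused whole. The fingers move at their own pace and stop on an object; "newtons" is the grip in N (left out, the last holds). Time passes only in rows, so rows that do not move let the fingers close. It gives the time, the measured TCP pose, the force and the opening at its end, in the units of the state.
- bot.state(): the state, without advancing time (a new reading comes with each control period).
- bot.get_image(name): name is "side" or "top"; returns a dict with "image" (400x640x3 uint8, red, green, blue), "K" (3x3 intrinsics, pixels), "R" (3x3) and "t" (3): a world point X has camera coordinates R X + t. Camera axes: x right, y down, z forward; pixel columns grow to the right and rows downward; lengths in mm; the calibration is good to about 2 mm. A picture is of the moment at which its call begins. There is no depth.
- bot.hand_in(): hands the job in, once; it reports no verdict.
The state is a dict: "clock": time; "joints": joint angles; "qvel": joint speeds; "joint_efforts": joint torques, N m; "eef_pos": TCP position; "ee_rot": TCP orientation; "ft_force": force on the tool from outside, world axes, zero at the start; "moment": the same for the moment, N m; "gripper_width": finger opening in mm.
Only numpy, scipy, OpenCV 4.12 (cv2) and the standard library are available. Lean on these libraries where they do the work, as an engineer would, in place of code of your own. Each camera call takes 0.05 s, during which the arm holds its last target.

## Task

On the bench fixture, push the sliding steel stop bar by its black knob until its rubber nose bears on the primed housing, then slide the orange thumb wedge along its ramp until it jams the bar fast. Press the wedge home firmly but do not force it, do not shove the housing out of place, let go of everything, and leave the tins and the cup alone.

Things in the scene. Friction and masses are not known exactly. Their poses are not given: they have to be found in the camera images.
- fixture: fixed dark steel base plate, 490 x 170 x 12 mm, lying on the bench. Origin on the bench in its underside, 30 mm towards +x from the plate's middle. Its x axis is the direction in which the stop bar slides towards the housing; z is up.
- bar: steel stop bar, 30 mm wide, lying along the fixture's x axis 15 to 37 mm above the bench, backed by a grey fence on its +y side and held down by two grey keepers (tops 46 mm above the bench). It only slides along x (about 3 N of friction). Origin under its front face (the rubber nose); axes as the fixture's.
- bar_pad (a point): centre of the front face of the bar's rubber nose, the face that must bear on the housing, 30 mm above the bench. It starts some 40 to 90 mm short of the housing.
- bar_knob (a point): on the axis of the black upright knob at the bar's rear end, 245 mm behind the nose: 22 mm diameter, 40 mm tall; this point is 67 mm above the bench, at about half its height; its top is 87 mm above the bench.
- wedge: brass thumb wedge, 56 mm long, captive on the green ramp cheek at the bar's -y side. It only slides along the ramp, 10 degrees off the fixture's x axis towards +y: along (0.985, 0.174) in fixture x, y. It starts clear and meets the bar's side after some 8 to 38 mm of slide, different each time: find it by feel. Origin mid-length on its bar-side face, 12 mm above the bench; axes as the fixture's.
- wedge_tab (a point): centre of the wedge's upright orange thumb tab: 20 mm along the bar, 16 mm across, 45 mm tall, 62.5 mm above the bench; its top is 85 mm above the bench.
- wedge_block: fixed green ramp cheek, 125 x 15 x 26 mm, that guides the wedge; origin near it, on the plate's top. Sliding takes about 3 N; once the wedge meets the bar the resistance climbs a few newtons with each millimetre. A push along the ramp of 12 to 16 N in all jams it well and it then stays by itself; under 8 N leaves it loose, over 25 N is forcing it.
- casting: primed rust-brown housing with blue masked top, 120 mm (x) x 130 mm (y) x 78 mm tall, about 4 kg, standing loose on the fixture plate. Origin in the centre of its underside; axes as the fixture's, so the face that the bar meets is at x = -60 mm.
- paint_tin: bystander: rust-brown paint tin, 74 mm diameter, 85 mm tall; origin in the centre of its underside
- spray_can: bystander: blue spray can, 60 mm diameter, 150 mm tall; origin in the centre of its underside
- steel_cup: bystander: open steel cup, 72 mm diameter, 85 mm tall; origin in the centre of its underside
There are look-alikes about, which are no part of the job. What is shaped like the casting but red or yellow is not meant.

How it is judged:
By the outcome, as a careful person would: the job done as asked, in the order asked, and still so for the second after the job is handed in, with the robot touching nothing.
It also fails if it takes over 72 s, if anything falls off the work surface, if the arm or the gripper's body presses on something with over 40 N, if the wrist force passes 120 N, or if a joint passes its speed limit or range.

## Working session

There is one attempt and no reset: what is moved stays moved. The work goes in short steps, Python scripts to look and compute and a tool call to move; the robot and the scene stay as the last step left them, time stands still between calls to the robot, and variables do not carry over. Pictures are saved under pics/ and viewed, and the job is handed in when it is done.

Besides the shell and the picture viewer there is one more tool, called after "Emit:" as name(argument=value, ...) on one line, values as JSON. drive_tool: Moves the arm, as the interface text tells. Its arguments: {"type":"object","properties":{"moves":{"type":"array","items":{"type":"object","properties":{"rotation":{"type":"array","items":{"type":"number"}},"offset":{"type":"array","items":{"type":"number"}},"claw":{"type":"number"}}}},"newtons":{"type":"number"}},"required":["moves"]}

```bash
mkdir -p pics; ls
python3 - <<'E'
from cell import bot
import cv2
s=bot.state();print(s)
for n in("side","top"):
    d=bot.get_image(n);cv2.imwrite(f"pics/{n}0.png",d["image"][:,:,::-1]);print(n,d["K"],d["R"],d["t"])
E
```

```text
pics
{'clock': 0.0, 'joints': array([ 1.02137677e+00,  3.51212954e-01,  1.65242578e+00, -1.40065662e-05,
        1.13913734e+00, -8.46068238e-02]), 'qvel': array([-3.95684839e-05,  1.54426672e-03,  6.51474187e-04, -7.69598948e-05,
        1.75848208e-03,  3.48140790e-04]), 'joint_efforts': array([-1.38776126e-03, -4.97307014e+01, -2.85257792e+01,  6.97392854e-02,
        2.56808818e-02, -6.96752863e-05]), 'eef_pos': array([246.34609311, 491.36579983, 232.11354151]), 'ee_rot': array([ 2.30316964e-01,  9.73115484e-01, -5.64207578e-04, -1.78411364e-04]), 'ft_force': array([-0.46184156,  0.82489099,  1.09227972]), 'moment': array([-0.00845345, -0.02187053, -0.00258974]), 'gripper_width': 92.99090588318694}
side [[496.76564289   0.         320.40694753]
 [  0.         496.76564289 193.32554817]
 [  0.           0.           1.        ]] [[ 0.68546543 -0.72810467  0.00085493]
 [-0.55006826 -0.51862376 -0.65456421]
 [ 0.47703464  0.44821086 -0.75600593]] [-268.69113556  411.77477753 1274.38693746]
top [[375.60471766   0.         317.80654679]
 [  0.         375.60471766 201.35925885]
 [  0.           0.           1.        ]] [[ 0.208377   -0.97804745  0.00148452]
 [-0.95761279 -0.2043315  -0.2030428 ]
 [ 0.19888883  0.04088786 -0.97916874]] [ 67.40668829 560.69730303 915.1654275 ]
```

View pics/side0.png

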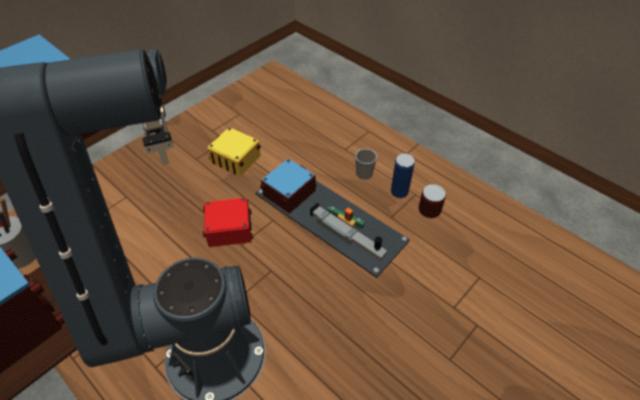

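View pics/top0.png

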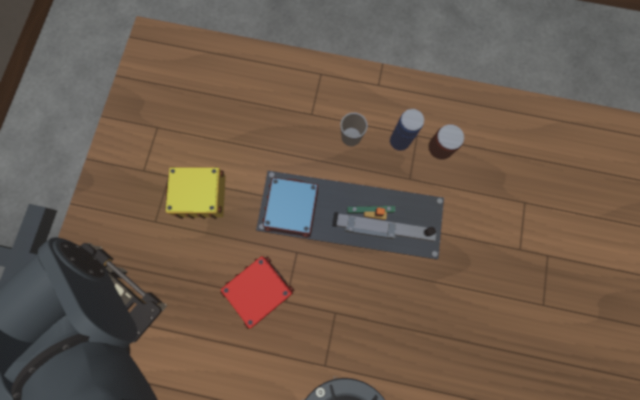

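The top view shows the plate's corner screws near (271,175), (440,201), (435,254), (261,227), the blue housing top at (291,206), the knob at (430,232) and the orange tab at (380,213). The side view shows the knob at (378,243) and the tab at (349,214). I'll measure these next.

```bash
cat > h.py <<'E'
import numpy as np,cv2
from cell import bot
def ray(d,u,v):
    r=d["R"].T@np.linalg.inv(d["K"])@np.array([u,v,1.]);return -d["R"].T@d["t"],r
def onz(d,u,v,z):
    o,r=ray(d,u,v);return o+r*(z-o[2])/r[2]
def tri(da,pa,db,pb):
    o1,r1=ray(da,*pa);o2,r2=ray(db,*pb)
    A=np.c_[r1,-r2];s=np.linalg.lstsq(A,o2-o1,rcond=None)[0]
    a=o1+s[0]*r1;b=o2+s[1]*r2;return (a+b)/2,np.linalg.norm(a-b)
def proj(d,X):
    c=d["R"]@np.asarray(X,float)+d["t"];p=d["K"]@c;return p[:2]/p[2]
E
python3 - <<'E'
from h import *
T=bot.get_image("top");S=bot.get_image("side")
for n,d,(x0,y0,x1,y1) in(("top",T,(250,160,450,265)),("side",S,(250,150,415,280))):
    c=d["image"][y0:y1,x0:x1]
    f=4
    cv2.imwrite(f"pics/{n}z.png",cv2.resize(c,None,fx=f,fy=f,interpolation=cv2.INTER_CUBIC)[:,:,::-1])
    h=cv2.cvtColor(d["image"],cv2.COLOR_RGB2HSV)
    def blob(m,nm):
        m2=np.zeros_like(m);m2[y0:y1,x0:x1]=m[y0:y1,x0:x1]
        k,l,st,ce=cv2.connectedComponentsWithStats(m2)
        for i in range(1,k):
            if st[i,4]>8: 
                r=cv2.minAreaRect(np.argwhere(l==i)[:,::-1].astype(np.float32));print(n,nm,st[i],ce[i].round(1),r)
                if nm=="blue":print(np.round([onz(d,*p,78)[:2] for p in cv2.boxPoints(r)],1))
    blob(cv2.inRange(h,(98,90,90),(115,255,255)),"blue")
    blob(cv2.inRange(h,(3,170,120),(16,255,255)),"orange")
    blob(cv2.inRange(h,(0,0,0),(180,255,33)),"black")
    blob(cv2.inRange(h,(50,80,50),(85,255,255)),"green")
E
```

```text
top blue [ 267  180   48   51 1931] [290.4 204.7] ((290.33782958984375, 204.47296142578125), (43.23693084716797, 46.85371398925781), 9.462322235107422)
[[446.  298.7]
 [566.4 307.7]
 [570.9 196.7]
 [450.8 190.6]]
top green [357 207  18   5  62] [365.  208.5] ((365.5, 209.0), (4.0, 17.0), 90.0)
top green [348 208   4   4  12] [349.5 209.7] ((349.5, 209.5), (3.0, 3.0), 90.0)
side blue [263 161  50  36 994] [287.8 177.7] ((287.63275146484375, 177.65689086914062), (29.889511108398438, 40.635643005371094), 49.76364517211914)
[[448.8 304.4]
 [598.7 316.9]
 [568.2 199.2]
 [425.6 192.4]]
side orange [346 208   6   6  28] [348.4 210.6] ((348.5, 210.5), (5.0, 5.0), 90.0)
side black [269 180  46  32 330] [297.2 196.5] ((294.6066589355469, 197.69285583496094), (21.033004760742188, 46.8175048828125), 69.59011840820312)
side black [264 191   7   5  11] [267.  193.1] ((267.0000305175781, 192.50001525878906), (3.535533905029297, 4.949747085571289), 45.0)
side black [310 204   8  11  26] [313.1 208.4] ((313.076904296875, 208.3845977783203), (2.773500919342041, 11.648702621459961), 33.6900634765625)
side black [375 237   7  12  64] [377.6 242.4] ((378.0, 242.5), (11.0, 6.0), 90.0)
side green [327 206  17   9  65] [334.5 210.3] ((334.8000183105469, 210.60000610351562), (17.076295852661133, 5.692099571228027), 18.43494987487793)
side green [353 216   4   5  12] [354.4 217.8] ((354.2500305175781, 217.75003051757812), (4.242640495300293, 2.1213202476501465), 45.0)
side green [356 220   8   6  32] [360.5 222.6] ((359.5, 222.5), (5.0, 7.0), 90.0)
```

```bash
sleep 1
```

```text
(no output)
```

View pics/topz.png

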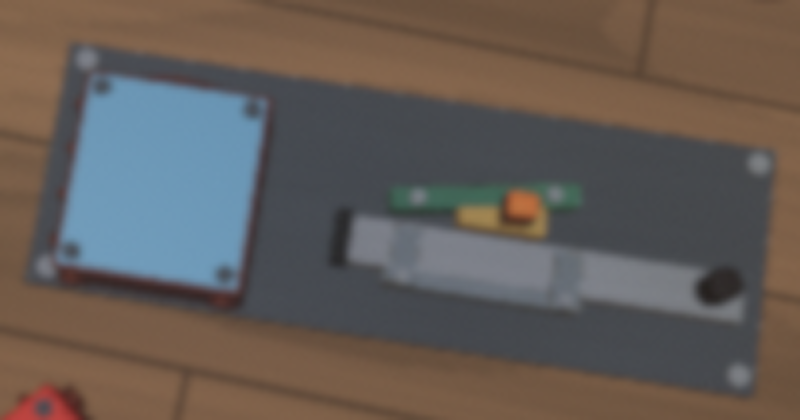

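View pics/sidez.png

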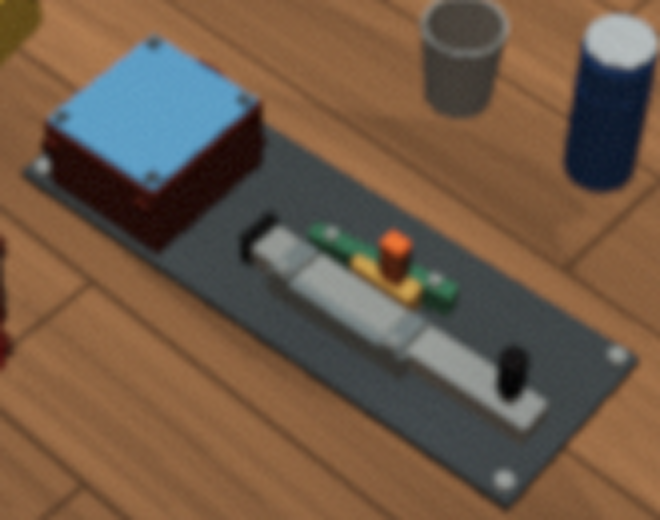

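The zoomed views (scale 4) show the plate outline, the bar with its black nose at about (341,238) in topz, the knob top at about (722,282), and the orange tab top at (524,205). The housing's blue top corners are also clear in the crops. Next I'll triangulate.

Run:
```python
from h import *
T=bot.get_image("top");S=bot.get_image("side")
tz=lambda p:(p[0]/4+250-.375,p[1]/4+160-.375)
sz=lambda p:(p[0]/4+250-.375,p[1]/4+150-.375)
pc=[onz(T,*tz(p),12)[:2] for p in((70,43),(775,150),(757,397),(25,283))]
pc=np.array(pc);print(pc.round(1));print("sides",[np.linalg.norm(pc[i]-pc[(i+1)%4]).round(1) for i in range(4)])
ps=np.array([onz(S,*sz(p),12)[:2] for p in((637,360),(505,508),(25,172))]);print("side plate (TR,BR,BL)",ps.round(1))
x=(pc[0]-pc[1])+(pc[3]-pc[2]);x/=np.linalg.norm(x);y=np.array([-x[1],x[0]])
print("x",x,"yaw",np.degrees(np.arctan2(x[1],x[0])))
o=pc.mean(0)+30*x;print("origin",o)
F=lambda P:(((np.asarray(P)[:2]-o)@x).round(1),((np.asarray(P)[:2]-o)@y).round(1))
for z in(90,):
  bc=np.array([onz(T,*tz(p),z)[:2] for p in((87,70),(271,95),(245,293),(55,265))]);print("casting",bc.mean(0),F(bc.mean(0)),[F(b) for b in bc])
for nm,a,b,z in(("knobtop",(724,280),(514,353),87),("tabtop",(525,203),(396,240),85),("nose bot-left/top",(341,238),(260,235),30)):
  P,e=tri(T,tz(a),S,sz(b));print(nm,P.round(1),e.round(1),F(P),"top@z",F(onz(T,*tz(a),z)),"side@z",F(onz(S,*sz(b),z)),onz(T,*tz(a),z).round(1),onz(S,*sz(b),z).round(1))
# can, tins approx (top images of tops)
for nm,p,z in(("can",(411,119),150),("tin",(449,139),85),("cup",(354,126),85)):
  P=onz(T,*p,z);print(nm,P.round(0),F(P))
```

```text
[[ 599.8  339.7]
 [ 626.4 -146.9]
 [ 458.9 -159. ]
 [ 431.7  330. ]]
sides [np.float64(487.4), np.float64(167.9), np.float64(489.7), np.float64(168.4)]
side plate (TR,BR,BL) [[ 621.8 -149.3]
 [ 453.6 -158.3]
 [ 431.4  325.7]]
x [-0.05504312  0.99848398] yaw 93.15533327917241
origin [527.51861984 120.90050086]
casting [505.84991976 245.87056472] (np.float64(126.0), np.float64(14.8)) [(np.float64(186.4), np.float64(-47.3)), (np.float64(68.7), np.float64(-49.2)), (np.float64(65.1), np.float64(77.3)), (np.float64(183.6), np.float64(78.3))]
knobtop [ 517.2 -106.5   85.7] 0.5 (np.float64(-226.5), np.float64(22.8)) top@z (np.float64(-225.9), np.float64(23.3)) side@z (np.float64(-227.0), np.float64(23.4)) [ 516.7 -106.    87. ] [ 516.6 -107.1   87. ]
tabtop [538.9  22.7  84.3] 0.8 (np.float64(-98.7), np.float64(-6.0)) top@z (np.float64(-98.9), np.float64(-6.2)) side@z (np.float64(-98.9), np.float64(-5.2)) [539.1  22.5  85. ] [538.1  22.5  85. ]
nose bot-left/top [502.6 129.7  32.1] 1.1 (np.float64(10.1), np.float64(24.4)) top@z (np.float64(10.4), np.float64(24.5)) side@z (np.float64(11.0), np.float64(22.6)) [502.5 130.   30. ] [504.3 130.6  30. ]
can [765.  -1. 150.] (np.float64(-135.2), np.float64(-230.1))
tin [ 762. -118.   85.] (np.float64(-251.5), np.float64(-221.3))
cup [746. 131.  85.] (np.float64(-2.1), np.float64(-218.8))
```

Emit:
drive_tool(moves=[{"rotation": [0,0,4],"offset": [20,-45,0],"claw": 50},{"rotation": [0,0,4],"offset": [20,-45,0],"claw": 50},{"rotation": [0,0,4],"offset": [20,-45,0],"claw": 50},{"rotation": [0,0,4],"offset": [20,-45,0],"claw": 50},{"rotation": [0,0,4],"offset": [20,-45,0],"claw": 50},{"rotation": [0,0,4],"offset": [20,-45,0],"claw": 50},{"rotation": [0,0,4],"offset": [20,-45,0],"claw": 50},{"rotation": [0,0,2],"offset": [20,-45,0],"claw": 50}], newtons=10)

```text
clock: 1.1
eef_pos: [405.7, 126.6, 232.6]
ee_rot: [-0.044, 0.999, 0.001, 0.001]
ft_force: [1.7, 0.8, 0.2]
gripper_width: 50.5
```

Emit:
drive_tool(moves=[{"rotation": [0,0,-1],"offset": [20,-42,0],"claw": 50},{"rotation": [0,0,-1],"offset": [20,-42,0],"claw": 50},{"rotation": [0,0,0],"offset": [20,-42,0],"claw": 50},{"rotation": [0,0,0],"offset": [20,-42,0],"claw": 50},{"rotation": [0,0,0],"offset": [20,-42,0],"claw": 50},{"rotation": [0,0,0],"offset": [10,-20,0],"claw": 50},{"offset": [0,0,0],"claw": 50,"rotation": [0,0,0]}])

```text
clock: 1.8
eef_pos: [519.6, -119.5, 233.1]
ee_rot: [-0.024, 1.0, 0.0, 0.003]
ft_force: [0.1, 1.0, -0.5]
gripper_width: 49.6
```

Emit:
drive_tool(moves=[{"rotation": [0,0,0],"offset": [-3,12,0],"claw": 50},{"rotation": [0,0,0],"offset": [0,0,-40],"claw": 50},{"rotation": [0,0,0],"offset": [0,0,-40],"claw": 50},{"rotation": [0,0,0],"offset": [0,0,-30],"claw": 50},{"rotation": [0,0,0],"offset": [0,0,0],"claw": 50}])

```text
clock: 2.3
eef_pos: [513.8, -99.1, 121.6]
ee_rot: [-0.025, 1.0, 0.001, 0.004]
ft_force: [-0.7, 0.2, 0.4]
gripper_width: 50.2
```

Run:
```python
from h import *
T=bot.get_image("top");S=bot.get_image("side")
a=T["image"][180:280,380:480];b=S["image"][190:290,320:420]
cv2.imwrite("pics/k1.png",cv2.resize(np.hstack([a,b]),None,fx=4,fy=4,interpolation=cv2.INTER_CUBIC)[:,:,::-1]);print(bot.state()["eef_pos"])
```

```text
[ 516.02987526 -100.13565464  125.13173721]
```

View pics/k1.png

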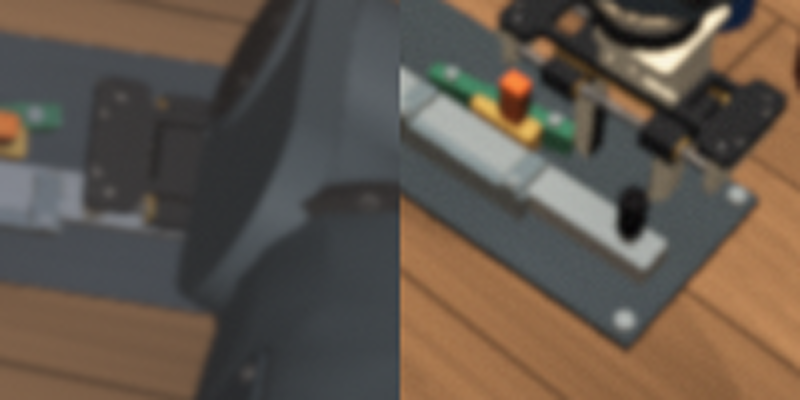

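The side view (right half) shows the fingers above and either side of the black knob at about (632,213) in the picture, with both tips still above it. I'll lower onto it.

Emit:
drive_tool(moves=[{"rotation": [0,0,0],"offset": [1,-6,0],"claw": 50},{"rotation": [0,0,0],"offset": [0,0,-30],"claw": 50},{"rotation": [0,0,0],"offset": [0,0,-20],"claw": 50},{"rotation": [0,0,0],"offset": [0,0,-5],"claw": 50},{"rotation": [0,0,0],"offset": [0,0,0],"claw": 50}])

```text
clock: 2.9
eef_pos: [522.1, -107.1, 78.1]
ee_rot: [-0.026, 1.0, -0.002, 0.013]
ft_force: [-0.1, 0.2, -0.4]
gripper_width: 50.1
```

Emit:
drive_tool(moves=[{"rotation": [0,0,0],"offset": [0,0,0],"claw": 50},{"rotation": [0,0,0],"offset": [0,0,0],"claw": 50}])

```text
clock: 3.1
eef_pos: [523.3, -107.5, 80.6]
ee_rot: [-0.026, 1.0, -0.003, 0.015]
ft_force: [-0.1, 0.7, 0.1]
gripper_width: 50.1
```

Emit:
drive_tool(moves=[{"rotation": [0,1.7,0],"offset": [-5,0,-6],"claw": 50},{"rotation": [0,0,0],"offset": [0,0,-6],"claw": 50},{"rotation": [0,0,0],"offset": [0,0,0],"claw": 50},{"rotation": [0,0,0],"offset": [0,0,0],"claw": 50}])

```text
clock: 3.5
eef_pos: [518.5, -107.7, 69.1]
ee_rot: [-0.026, 1.0, -0.003, -0.0]
ft_force: [-0.4, -0.4, 0.5]
gripper_width: 50.2
```

Emit:
drive_tool(moves=[{"rotation": [0,0,0],"offset": [-1,10,-2],"claw": 50},{"rotation": [0,0,0],"offset": [0,5,0],"claw": 50},{"rotation": [0,0,0],"offset": [0,5,0],"claw": 50},{"rotation": [0,0,0],"offset": [0,5,0],"claw": 50}])

```text
clock: 3.9
eef_pos: [516.8, -81.4, 66.7]
ee_rot: [-0.026, 1.0, -0.003, -0.001]
ft_force: [-1.6, -4.5, 0.6]
gripper_width: 50.2
```

Emit:
drive_tool(moves=[{"rotation": [0,0,0],"offset": [-0.5,5,0],"claw": 50},{"rotation": [0,0,0],"offset": [0,5,0],"claw": 50},{"rotation": [0,0,0],"offset": [-0.5,5,0],"claw": 50},{"rotation": [0,0,0],"offset": [0,5,0],"claw": 50}])

```text
clock: 4.3
eef_pos: [515.7, -59.6, 66.7]
ee_rot: [-0.026, 1.0, -0.003, -0.001]
ft_force: [-2.6, -4.2, 0.4]
gripper_width: 50.1
```

```bash
cat > look.py <<'E'
from h import *
import sys
def look(nm):
    T=bot.get_image("top");S=bot.get_image("side")
    a=T["image"][160:265,255:395];b=S["image"][155:260,255:395]
    cv2.imwrite(f"pics/{nm}.png",cv2.resize(np.vstack([a,b]) if 0 else np.hstack([a,b]),None,fx=2.85,fy=2.85,interpolation=cv2.INTER_CUBIC)[:,:,::-1])
    s=bot.state();print(s["clock"],s["eef_pos"].round(1),s["ft_force"].round(1))
    # housing top from the four blue corners
    for n,d in(("top",T),("side",S)):
        h=cv2.cvtColor(d["image"],cv2.COLOR_RGB2HSV);m=cv2.inRange(h,(98,90,90),(115,255,255))
        k,l,st,ce=cv2.connectedComponentsWithStats(m)
        for i in range(1,k):
            if 700<st[i,4]<2500: print(n,"blue px",ce[i].round(2),st[i,4],onz(d,*ce[i],90).round(1))
look(sys.argv[1])
E
python3 look.py p1
```

```text
4.4 [515.9 -59.3  66.8] [ 0.2 -0.1  0.6]
top blue px [290.44 204.69] 1928 [505.1 246.5  90. ]
side blue px [287.69 177.78] 991 [500.7 243.   90. ]
side blue px [  9.11 276.91] 818 [-256.7  524.7   90. ]
```

View pics/p1.png

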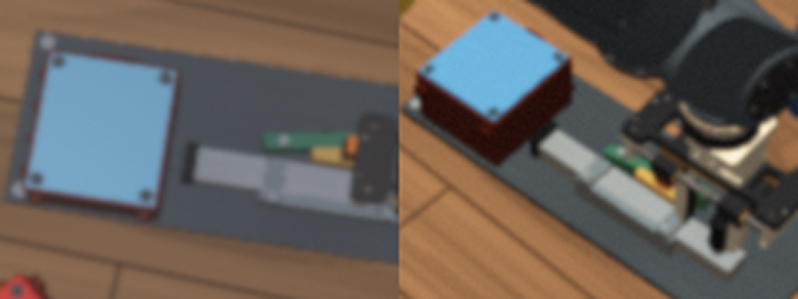

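The nose at (187,163) in the picture now stands about 14 mm short of the housing, which hasn't moved. The fingers are clear of the wedge tab. I'll push on in small steps and watch the force.

Emit:
drive_tool(moves=[{"rotation": [0,0,0],"offset": [-0.3,4,0],"claw": 50},{"rotation": [0,0,0],"offset": [-0.2,3,0],"claw": 50}])

```text
clock: 4.6
eef_pos: [515.6, -52.1, 66.9]
ee_rot: [-0.026, 1.0, -0.003, -0.0]
ft_force: [-1.3, -2.8, -2.1]
gripper_width: 49.9
```

Emit:
drive_tool(moves=[{"rotation": [0,0,0],"offset": [-0.1,2,0],"claw": 50}])

```text
clock: 4.7
eef_pos: [515.5, -50.0, 66.9]
ee_rot: [-0.026, 1.0, -0.003, -0.0]
ft_force: [-0.6, -2.1, -0.9]
gripper_width: 50.3
```

Emit:
drive_tool(moves=[{"rotation": [0,0,0],"offset": [-0.1,1.5,0],"claw": 50}])

```text
clock: 4.8
eef_pos: [515.4, -48.3, 66.9]
ee_rot: [-0.026, 1.0, -0.003, -0.0]
ft_force: [-0.1, -2.4, -1.0]
gripper_width: 49.7
```

Moved about 44 mm so far, with 3 mm to go by the pictures.

Emit:
drive_tool(moves=[{"rotation": [0,0,0],"offset": [0,1,0],"claw": 50}])

```text
clock: 4.9
eef_pos: [515.4, -47.2, 66.9]
ee_rot: [-0.026, 1.0, -0.003, -0.0]
ft_force: [0.4, -3.0, -0.5]
gripper_width: 49.9
```

Emit:
drive_tool(moves=[{"rotation": [0,0,0],"offset": [0,1,0],"claw": 50}])

```text
clock: 5.0
eef_pos: [515.3, -46.2, 66.9]
ee_rot: [-0.026, 1.0, -0.003, -0.0]
ft_force: [-1.1, -3.0, -0.6]
gripper_width: 50.4
```

Emit:
drive_tool(moves=[{"rotation": [0,0,0],"offset": [0,1,0],"claw": 50}])

```text
clock: 5.1
eef_pos: [515.3, -45.2, 66.9]
ee_rot: [-0.026, 1.0, -0.003, -0.0]
ft_force: [-1.6, -4.0, -0.0]
gripper_width: 50.0
```

Emit:
drive_tool(moves=[{"rotation": [0,0,0],"offset": [0,0.5,0],"claw": 50}])

```text
clock: 5.2
eef_pos: [515.3, -45.0, 66.9]
ee_rot: [-0.026, 1.0, -0.004, -0.0]
ft_force: [-1.1, -9.1, -1.1]
gripper_width: 49.9
```

Emit:
drive_tool(moves=[{"rotation": [0,0,0],"offset": [0,0.5,0],"claw": 50}])

```text
clock: 5.3
eef_pos: [515.3, -45.0, 66.9]
ee_rot: [-0.027, 1.0, -0.004, -0.0]
ft_force: [-1.0, -9.1, -1.9]
gripper_width: 50.3
```

```bash
python3 look.py p2
```

```text
5.4 [515.2 -45.1  66.8] [-1.5 -8.6 -0.6]
top blue px [290.43 204.69] 1928 [505.1 246.6  90. ]
side blue px [287.76 177.76] 991 [501. 243.  90.]
side blue px [  9.11 276.91] 818 [-256.7  524.7   90. ]
```

View pics/p2.png

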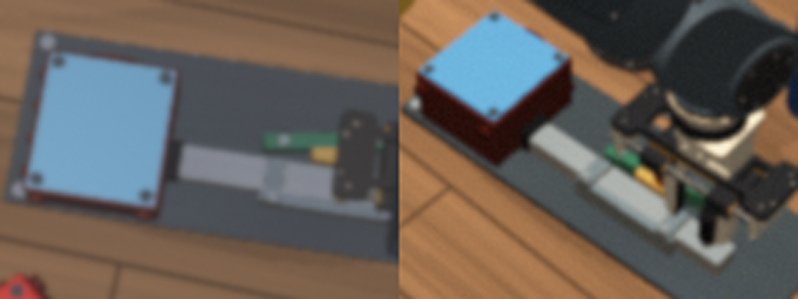

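The nose at (173,160) now touches the housing face. The force rose from 3 to 9 N and the housing centroid is unchanged. I'll back off gently and lift.

Emit:
drive_tool(moves=[{"rotation": [0,0,0],"offset": [0,-5,0],"claw": 50},{"rotation": [0,0,0],"offset": [0,-8,0],"claw": 50},{"rotation": [0,0,0],"offset": [0,0,20],"claw": 50},{"rotation": [0,0,0],"offset": [0,0,30],"claw": 50},{"rotation": [0,0,0],"offset": [0,0,20],"claw": 50},{"rotation": [0,0,0],"offset": [0,0,0],"claw": 50},{"rotation": [0,0,0],"offset": [0,0,0],"claw": 50}])

```text
clock: 6.1
eef_pos: [515.1, -59.8, 138.6]
ee_rot: [-0.026, 1.0, -0.003, -0.0]
ft_force: [-0.7, -0.3, -0.0]
gripper_width: 50.0
```

```bash
python3 look.py p3
```

```text
6.2 [514.9 -59.7 138.1] [ 0.6 -0.1 -1. ]
top blue px [290.45 204.7 ] 1927 [505.1 246.5  90. ]
side blue px [287.76 177.76] 993 [501. 243.  90.]
side blue px [  9.1  276.92] 817 [-256.7  524.7   90. ]
```

View pics/p3.png

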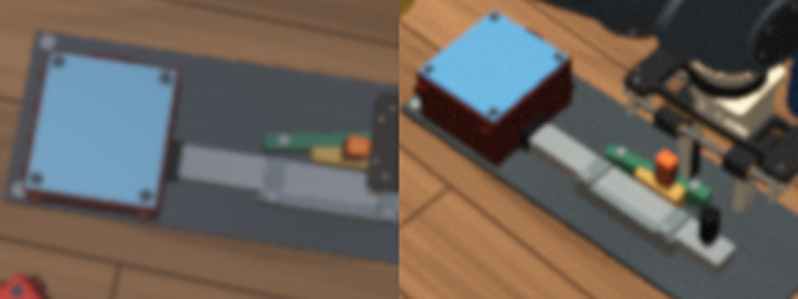

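The bar still bears on the housing after release. The orange tab at (357,147) and (665,168) is in view for the next approach.

Emit:
drive_tool(moves=[{"rotation": [0,0,0],"offset": [8,27,0],"claw": 50},{"rotation": [0,0,0],"offset": [8,27,0],"claw": 50},{"rotation": [0,0,0],"offset": [8,26,0],"claw": 50},{"rotation": [0,0,0],"offset": [0,0,0],"claw": 50},{"rotation": [0,0,0],"offset": [0,0,0],"claw": 50}])

```text
clock: 6.7
eef_pos: [537.4, 22.4, 132.7]
ee_rot: [-0.025, 1.0, -0.003, -0.005]
ft_force: [-0.2, 0.4, 0.3]
gripper_width: 50.0
```

Emit:
drive_tool(moves=[{"rotation": [0,-0.6,0],"offset": [1,0,-15],"claw": 50},{"rotation": [0,0,0],"offset": [0,0,-10],"claw": 50},{"rotation": [0,0,0],"offset": [0,0,0],"claw": 50},{"rotation": [0,0,0],"offset": [0,0,0],"claw": 50}])

```text
clock: 7.1
eef_pos: [537.2, 19.9, 105.5]
ee_rot: [-0.024, 1.0, -0.003, -0.001]
ft_force: [0.5, 0.1, 0.5]
gripper_width: 50.1
```

```bash
python3 look.py p4
```

```text
7.2 [537.4  20.1 105.8] [-0.2  0.4  0.1]
top blue px [290.44 204.7 ] 1929 [505.1 246.5  90. ]
side blue px [287.72 177.76] 991 [500.8 243.1  90. ]
side blue px [  9.11 276.91] 818 [-256.7  524.7   90. ]
```

View pics/p4.png

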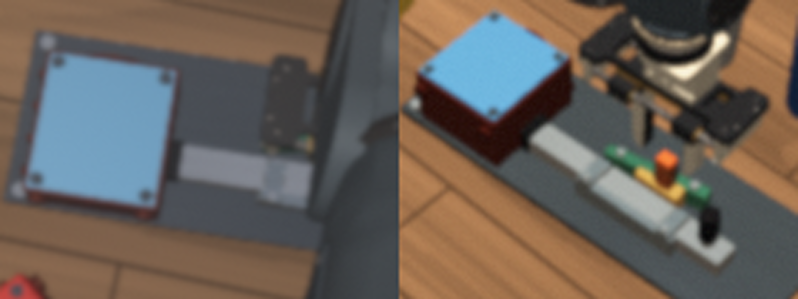

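The fingers stand either side of the tab at (666,163), tips above it, with the gripper's body clear of everything. I'll lower.

Emit:
drive_tool(moves=[{"rotation": [0,0,0],"offset": [1,0,-12],"claw": 50},{"rotation": [0,0,0],"offset": [0,0,-12],"claw": 50},{"rotation": [0,0,0],"offset": [0,0,-8],"claw": 50},{"rotation": [0,0,0],"offset": [0,0,0],"claw": 50},{"rotation": [0,0,0],"offset": [0,0,0],"claw": 50}])

```text
clock: 7.7
eef_pos: [538.5, 19.9, 71.2]
ee_rot: [-0.024, 1.0, -0.003, -0.001]
ft_force: [0.6, -0.2, 0.7]
gripper_width: 49.9
```

Emit:
drive_tool(moves=[{"rotation": [0,0,0],"offset": [0,6,-4],"claw": 50},{"rotation": [0,0,0],"offset": [0,5,0],"claw": 50},{"rotation": [0,0,0],"offset": [0,2,0],"claw": 50},{"rotation": [0,0,0],"offset": [0,2,0],"claw": 50}])

```text
clock: 8.1
eef_pos: [538.9, 36.3, 67.4]
ee_rot: [-0.024, 1.0, -0.003, -0.0]
ft_force: [0.0, -0.1, 0.4]
gripper_width: 49.7
```

Emit:
drive_tool(moves=[{"rotation": [0,0,0],"offset": [-0.4,1.8,0],"claw": 50}])

```text
clock: 8.2
eef_pos: [538.5, 38.2, 67.5]
ee_rot: [-0.025, 1.0, -0.003, 0.0]
ft_force: [0.7, -3.0, -2.7]
gripper_width: 50.0
```

Emit:
drive_tool(moves=[{"rotation": [0,0,0],"offset": [-0.4,1.8,0],"claw": 50}])

```text
clock: 8.3
eef_pos: [538.1, 39.9, 67.5]
ee_rot: [-0.025, 1.0, -0.003, 0.0]
ft_force: [1.8, -3.2, -1.7]
gripper_width: 50.1
```

Emit:
drive_tool(moves=[{"rotation": [0,0,0],"offset": [-0.4,1.8,0],"claw": 50}])

```text
clock: 8.4
eef_pos: [537.7, 41.7, 67.4]
ee_rot: [-0.025, 1.0, -0.003, 0.0]
ft_force: [-0.5, -3.1, -2.3]
gripper_width: 50.4
```

Sliding at about 3 N. I'll continue in 1 mm steps, since contact can come any time from 8 mm of slide.

Emit:
drive_tool(moves=[{"rotation": [0,0,0],"offset": [-0.4,1.5,0],"claw": 50}])

```text
clock: 8.5
eef_pos: [537.3, 43.2, 67.5]
ee_rot: [-0.025, 1.0, -0.003, 0.0]
ft_force: [0.6, -1.9, -1.6]
gripper_width: 49.9
```

Emit:
drive_tool(moves=[{"rotation": [0,0,0],"offset": [-0.3,1.2,0],"claw": 50}])

```text
clock: 8.6
eef_pos: [537.0, 44.4, 67.5]
ee_rot: [-0.025, 1.0, -0.003, 0.0]
ft_force: [0.7, -2.7, -2.2]
gripper_width: 49.9
```

Emit:
drive_tool(moves=[{"rotation": [0,0,0],"offset": [-0.3,1.2,0],"claw": 50}])

```text
clock: 8.7
eef_pos: [536.8, 45.7, 67.4]
ee_rot: [-0.025, 1.0, -0.003, 0.0]
ft_force: [1.2, -2.6, -2.9]
gripper_width: 50.1
```

Emit:
drive_tool(moves=[{"rotation": [0,0,0],"offset": [-0.3,1.2,0],"claw": 50}])

```text
clock: 8.8
eef_pos: [536.5, 46.9, 67.5]
ee_rot: [-0.025, 1.0, -0.003, 0.0]
ft_force: [1.2, -3.1, -1.8]
gripper_width: 49.9
```

Emit:
drive_tool(moves=[{"rotation": [0,0,0],"offset": [-0.3,1.2,0],"claw": 50}])

```text
clock: 8.9
eef_pos: [536.2, 48.1, 67.5]
ee_rot: [-0.024, 1.0, -0.003, 0.0]
ft_force: [1.5, -2.6, -1.3]
gripper_width: 49.9
```

Emit:
drive_tool(moves=[{"rotation": [0,0,0],"offset": [-0.3,1.2,0],"claw": 50}])

```text
clock: 9.0
eef_pos: [535.8, 49.4, 67.5]
ee_rot: [-0.024, 1.0, -0.003, 0.0]
ft_force: [1.1, -3.0, -1.8]
gripper_width: 50.0
```

Emit:
drive_tool(moves=[{"rotation": [0,0,0],"offset": [-0.2,1,0],"claw": 50},{"rotation": [0,0,0],"offset": [-0.2,1,0],"claw": 50}])

```text
clock: 9.2
eef_pos: [535.4, 51.6, 67.5]
ee_rot: [-0.024, 1.0, -0.003, 0.0]
ft_force: [1.6, -2.8, -1.7]
gripper_width: 50.0
```

Emit:
drive_tool(moves=[{"rotation": [0,0,0],"offset": [-0.2,1,0],"claw": 50},{"rotation": [0,0,0],"offset": [-0.2,1,0],"claw": 50}])

```text
clock: 9.4
eef_pos: [534.8, 53.8, 67.4]
ee_rot: [-0.025, 1.0, -0.003, 0.0]
ft_force: [0.8, -3.0, -2.3]
gripper_width: 49.9
```

Emit:
drive_tool(moves=[{"rotation": [0,0,0],"offset": [-0.3,1,0],"claw": 50}])

```text
clock: 9.5
eef_pos: [534.6, 54.9, 67.5]
ee_rot: [-0.024, 1.0, -0.003, 0.0]
ft_force: [1.1, -1.9, -2.2]
gripper_width: 50.2
```

Emit:
drive_tool(moves=[{"rotation": [0,0,0],"offset": [-0.3,1,0],"claw": 50}])

```text
clock: 9.6
eef_pos: [534.3, 56.0, 67.5]
ee_rot: [-0.024, 1.0, -0.003, 0.0]
ft_force: [0.8, -3.2, -1.5]
gripper_width: 50.1
```

Emit:
drive_tool(moves=[{"rotation": [0,0,0],"offset": [-0.2,1,0],"claw": 50},{"rotation": [0,0,0],"offset": [-0.3,1,0],"claw": 50}])

```text
clock: 9.8
eef_pos: [533.8, 58.2, 67.5]
ee_rot: [-0.025, 1.0, -0.003, 0.0]
ft_force: [1.6, -2.6, -1.7]
gripper_width: 50.3
```

Emit:
drive_tool(moves=[{"rotation": [0,0,0],"offset": [-0.3,1,0],"claw": 50}])

```text
clock: 9.9
eef_pos: [533.5, 59.3, 67.5]
ee_rot: [-0.025, 1.0, -0.003, 0.0]
ft_force: [1.8, -2.6, -2.4]
gripper_width: 49.9
```

Emit:
drive_tool(moves=[{"rotation": [0,0,0],"offset": [-0.3,1,0],"claw": 50}])

```text
clock: 10.0
eef_pos: [533.3, 60.3, 67.6]
ee_rot: [-0.025, 1.0, -0.003, 0.001]
ft_force: [1.6, -3.3, -1.8]
gripper_width: 50.3
```

Emit:
drive_tool(moves=[{"rotation": [0,0,0],"offset": [-0.3,1,0],"claw": 50}])

```text
clock: 10.1
eef_pos: [533.0, 61.5, 67.6]
ee_rot: [-0.025, 1.0, -0.003, 0.001]
ft_force: [1.1, -4.1, -1.9]
gripper_width: 50.5
```

Emit:
drive_tool(moves=[{"rotation": [0,0,0],"offset": [-0.3,1,0],"claw": 50}])

```text
clock: 10.2
eef_pos: [532.7, 62.6, 67.6]
ee_rot: [-0.025, 1.0, -0.003, 0.001]
ft_force: [1.5, -2.3, -1.7]
gripper_width: 50.1
```

Emit:
drive_tool(moves=[{"rotation": [0,0,0],"offset": [-0.2,0.8,0],"claw": 50}])

```text
clock: 10.3
eef_pos: [532.5, 63.5, 67.6]
ee_rot: [-0.025, 1.0, -0.003, 0.001]
ft_force: [1.0, -2.9, -2.8]
gripper_width: 50.1
```

Emit:
drive_tool(moves=[{"rotation": [0,0,0],"offset": [-0.3,1,0],"claw": 50}])

```text
clock: 10.4
eef_pos: [532.2, 64.6, 67.6]
ee_rot: [-0.025, 1.0, -0.003, 0.001]
ft_force: [1.6, -2.3, -3.1]
gripper_width: 50.1
```

Emit:
drive_tool(moves=[{"rotation": [0,0,0],"offset": [-0.2,1,0],"claw": 50}])

```text
clock: 10.5
eef_pos: [532.0, 65.6, 67.6]
ee_rot: [-0.025, 1.0, -0.003, 0.001]
ft_force: [1.7, -2.8, -1.9]
gripper_width: 50.1
```

Emit:
drive_tool(moves=[{"rotation": [0,0,0],"offset": [-0.3,1,0],"claw": 50}])

```text
clock: 10.6
eef_pos: [531.8, 66.6, 67.6]
ee_rot: [-0.025, 1.0, -0.003, 0.001]
ft_force: [2.5, -6.0, -2.4]
gripper_width: 49.7
```

Emit:
drive_tool(moves=[{"rotation": [0,0,0],"offset": [-0.2,1,0],"claw": 50}])

```text
clock: 10.7
eef_pos: [531.7, 67.2, 67.7]
ee_rot: [-0.025, 1.0, -0.004, 0.001]
ft_force: [3.7, -10.1, -4.3]
gripper_width: 50.3
```

Met the bar: about 10.7 N along the ramp. One finer step should reach about 14 N.

Emit:
drive_tool(moves=[{"rotation": [0,0,0],"offset": [-0.2,0.8,0],"claw": 50}])

```text
clock: 10.8
eef_pos: [531.7, 67.3, 67.6]
ee_rot: [-0.025, 1.0, -0.005, 0.001]
ft_force: [2.6, -10.7, -4.1]
gripper_width: 50.6
```

Emit:
drive_tool(moves=[{"rotation": [0,0,0],"offset": [-0.2,1,0],"claw": 50}])

```text
clock: 10.9
eef_pos: [531.7, 67.4, 67.6]
ee_rot: [-0.025, 1.0, -0.005, 0.001]
ft_force: [2.0, -12.2, -3.0]
gripper_width: 50.2
```

Emit:
drive_tool(moves=[{"rotation": [0,0,0],"offset": [-0.3,1.2,0],"claw": 50}])

```text
clock: 11.0
eef_pos: [531.7, 67.5, 67.6]
ee_rot: [-0.025, 1.0, -0.006, 0.002]
ft_force: [4.2, -13.0, -3.8]
gripper_width: 50.6
```

Emit:
drive_tool(moves=[{"rotation": [0,0,0],"offset": [-0.3,1.2,0],"claw": 50}])

```text
clock: 11.1
eef_pos: [531.7, 67.5, 67.5]
ee_rot: [-0.026, 1.0, -0.007, 0.002]
ft_force: [3.7, -13.6, -3.6]
gripper_width: 50.7
```

14.1 N along the ramp, inside the 12 to 16 window. I'll back off and lift clear.

Emit:
drive_tool(moves=[{"rotation": [0,0,0],"offset": [0.4,-3,0],"claw": 50},{"rotation": [0,0,0],"offset": [1,-6,0],"claw": 50},{"rotation": [0,0,0],"offset": [0,-4,0],"claw": 50},{"rotation": [0,0,0],"offset": [0,0,15],"claw": 50},{"rotation": [0,0,0],"offset": [0,0,30],"claw": 50},{"rotation": [0,0,0],"offset": [0,0,40],"claw": 50},{"rotation": [0,0,0],"offset": [0,0,40],"claw": 50},{"rotation": [0,0,0],"offset": [0,0,20],"claw": 50}])

```text
clock: 11.9
eef_pos: [529.6, 53.7, 214.8]
ee_rot: [-0.025, 1.0, -0.006, -0.003]
ft_force: [-0.5, -0.5, 0.2]
gripper_width: 50.0
```

Emit:
drive_tool(moves=[{"rotation": [0,0,0],"offset": [-40,0,0],"claw": 50},{"rotation": [0,0,0],"offset": [-40,-20,0],"claw": 50},{"rotation": [0,0,0],"offset": [-40,-30,0],"claw": 50},{"rotation": [0,0,0],"offset": [-30,-40,0],"claw": 50},{"rotation": [0,0,0],"offset": [0,-45,0],"claw": 50},{"rotation": [0,0,0],"offset": [0,-45,0],"claw": 50},{"rotation": [0,0,0],"offset": [0,0,0],"claw": 50},{"rotation": [0,0,0],"offset": [0,0,0],"claw": 50}])

```text
clock: 12.7
eef_pos: [374.4, -130.1, 219.5]
ee_rot: [-0.025, 1.0, -0.005, 0.003]
ft_force: [0.0, -0.2, 0.4]
gripper_width: 50.4
```

```bash
python3 look.py f1
python3 - <<'E'
from h import *
T=bot.get_image("top");cv2.imwrite("pics/f2.png",T["image"][:,:,::-1])
E
```

```text
12.8 [ 374.7 -129.2  219.4] [ 0.1 -0.6  0.6]
top blue px [290.44 204.67] 1928 [505.2 246.5  90. ]
side blue px [  9.11 276.91] 818 [-256.7  524.7   90. ]
```

View pics/f1.png

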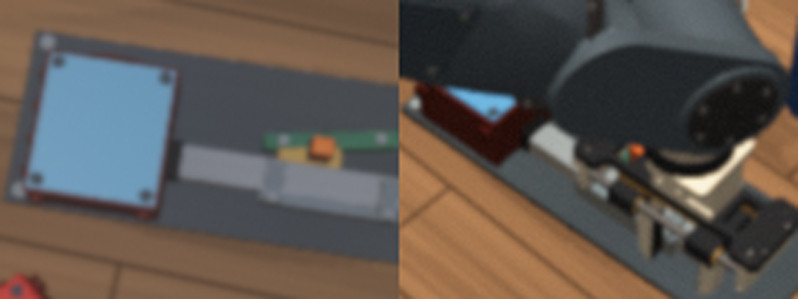

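View pics/f2.png

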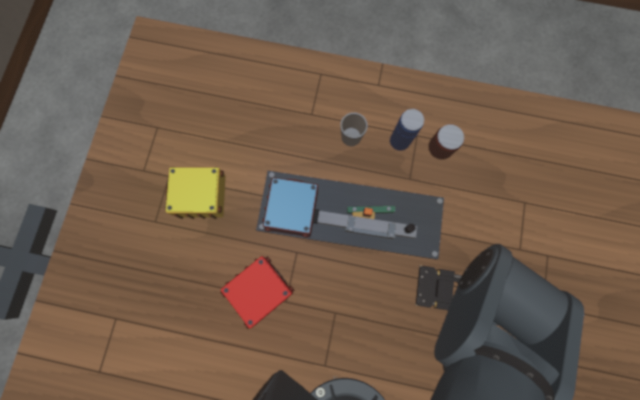

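The top view shows the nose against the housing at (318,217) and the wedge against the bar with its tab at (369,212). The tins and cup are where they were, and the arm is clear. I'll check the tab position and hand in.

Run:
```python
from h import *
T=bot.get_image("top");print(onz(T,368.3,211.7,85).round(1),onz(T,409.5,228.5,87).round(1),bot.state()["ft_force"].round(1))
print(bot.hand_in())
```

```text
[529.2  52.7  85. ] [508.6 -54.4  87. ] [-0.7 -0.8  0.4]
the job is handed in; nothing more can be done
None
```

The bar bears on the housing, the wedge is jammed and the job is handed in. The last clock reading was 12.8 s, well inside the 72 s limit; `hand_in()` gave no verdict.

- **Bar:** I pushed it by the knob about 47 mm, at roughly 3 N, until the force stepped up to about 9 N as the nose met the housing. I then backed off, and the nose still touched it.
- **Wedge:** I slid it along the ramp at about 3 N. It met the bar after roughly 29 mm, and I pressed it home to about 14 N along the ramp, inside the 12 to 16 N window. Then I let go and lifted clear.

**Last checks:**
- **Housing:** it hasn't moved; its blue top stayed within 0.03 pixel in the top view. The arm hid the housing in the last side view, so this rests on the top view.
- **Tab:** it is at about y = 52.7 mm, where the push left it (52.5 mm expected), so the wedge has not slipped back.
- **Bystanders:** the tins and cup look untouched in the top view, by eye.
- **Tool:** it reads no contact force.
- **Knob (disagrees slightly):** the last rough hand-picked reading was about 5 mm off the finger position in both x and y. I put that down to the pixel pick, since the nose still showed against the housing.

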